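Catch a glass bottle on the feed chute

TASK

Let the glass bottle out of the sloping feed chute by pressing the gate lever well down, and catch it once it has rolled out from under the barred guard. Do not let it strike a still hand: while it still rolls fast, run the fingers down the chute close to it (within 2 or 3 cm of the glass, for at least a quarter of a second), then slow it to a standstill, at least 5 cm short of its place at the end stop, and keep it still for a second; never bump or squeeze it with more than 12 N. Finally ease it down until it lies against the end stop without a knock, let go, and leave the other things on the bench alone.

Things in the scene. Friction and masses are not known exactly. Their poses are not given: they have to be found in the camera images.
- bottle: Closed amber glass bottle with paper label, lying across the chute: round-ended roller, diameter 60 mm, length 140, about 0.4 kg (0.3 to 0.5). Origin at its centre, on its axis; y is the rolling axis, x and z turn as it rolls. Starts at rest at the gate, 460 mm uphill of rest. Once free it rolls without slip, accelerating at about 5.6 x slope in rad - 0.09 m/s2 (0.12 to 0.22 m/s2).
- chute: Steel stand of the chute, fixed; origin on the bench under the chute's middle. x points level downhill (the bottle's way), y across to the lever side, z up. Flat floor 60 to 85 mm above the bench, 580 mm long, 147 wide between walls 40 mm high. A guard of steel bars, top 79 mm above the floor, covers it from 400 to 220 mm uphill of rest; the bottle rolls under it, fingers cannot reach in.
- rest (a point): Place of the bottle's centre when it lies against the end stop: on the middle line, 30 mm above the floor. x downhill along the floor, y to the lever side. The end stop is two rubber posts, 50 mm high, 12 mm thick, uphill faces 30 mm downhill of this point; the middle gap between them is 64 mm wide, fingers can pass through it above the floor, which ends 60 mm downhill of this point.
- deck (a joint): Slope of the chute in rad below level, stiff, different in each start (0.040 to 0.056); the bottle's starting place is the pivot. Readings are noisy, average them.
- gate (a joint): Gate turn in rad: 0 closed, 0.95 hard stop. A shaft along the lever-side wall, 92 mm from the middle line and 50 mm above the floor, carries an arm that bars the chute at its uphill end, and the lever downhill. Pressing the lever lifts the arm (to 125 mm above the floor, 425 mm uphill of rest); the bottle is free from about 0.45 rad. About 2 N moves it; it stays where left.
- lever_pad (a point): Centre of the upper face of the black lever pad, 30 mm along by 34 mm across the chute; turns with the gate. It stands 48 mm outside the shaft, 140 mm from the middle line, 155 mm uphill of rest. Closed, it slopes 0.4 rad up and outward; pressed straight down by 40 mm it turns the gate to 0.8 (well open); the hard stop comes at about 48 mm.
- stock_bottle: Upright amber bottle, 60 mm in diameter, 110 mm high, on the bench; leave alone. Origin under its centre.
- beaker: White plastic beaker, 70 mm across, 85 mm high; leave alone. Origin under its centre.
- small_jar: Small glass jar, 52 mm in diameter, 55 mm high, beside the chute; leave alone. Origin under its centre.
- tray: White open tray, 130 by 200 by 30 mm, past the chute's low end; leave alone. Origin under its centre.
- spatula: Lab spatula, 180 mm long, lying on the bench; leave alone. Origin near its middle.
- dish: White ceramic dish, 90 mm across, 20 mm high; leave alone. Origin under its centre.
Mind the look-alikes: they are no part of the job. Leave any purple or red look-alike of the bottle alone.

How it is judged:
By the outcome, as a careful person would: the job done as asked, in the order asked, and still so for the second after the job is handed in, with the robot touching nothing.
It also fails if it takes over 42 s, if anything falls off the work surface, if the arm or the gripper's body presses on something with over 40 N, if the wrist force passes 120 N, or if a joint passes its speed limit or range.

ROBOT

A 6-joint arm with a two-finger parallel gripper is mounted at the origin on the work surface. World frame = base frame: x ahead of the robot, y to its left, z up, the work surface at z = 0. Lengths are in m, angles in rad, forces in N, time in s.
With the tool pointing down it reaches from about 0.4 to 0.825 m from the base axis. Payload 7 kg.
Tool frame: the origin (TCP) lies on the centre line of the jaws, within the pads' length; the fingertips stand 22 mm ahead of it and the grasp point (between the pads) lies 3 mm ahead of it; z points along the fingers, y is the line along which they close (so a half turn about z gives the same grasp; the last joint's range is limited). The gripper opens to 88 mm and grips with 3 to 60 N. Pads are 19 mm wide; open, the fingers measure 130 mm over their backs; the gripper's body (78 mm by 193 mm) begins 47 mm behind the grasp point.
Start: joints at [-0.821, 0.359, 0.012, 0, -1.224, -0.288], TCP at [0.301, -0.604, 0.249] pointing down, gripper open.
Joint ranges: [-3.07, 3.07], [-1.43, 2.12], [-1.02, 1.25], [-3.03, 1.67], [-3.05, -0], [-3.03, 3.03]. Speed limits (rad/s): [2.39, 2.39, 3.01, 3.14, 3.14, 3.14].

INTERFACE

Orientations are given as [roll, pitch, yaw] about the fixed x, y, z axes, in that order (R = Rz(yaw) Ry(pitch) Rx(roll)).
In Python, from station import arm gives the robot as it stands.
- The arm moves only by the tool arm_command, never from a script. Its argument "series" is one flat list of numbers, 7 for each row, row after row: the turn, a rotation vector about the tool's x, y, z each as a share of 90 degrees, from -1 to 1, then the shift along the tool's x, y, z each as a share of 0.1 m, from -1 to 1, then the opening, from 0 (shut) to 1 (fully open). A call has 1 to 8 rows; each row is the pose to reach, as a shift and turn from the pose commanded when the call began, along the tool's axes at that moment; what a row does not reach only later rows make up. A row lasts 1/8 s, in which the tool goes at most 62.5 mm and 10.7 degrees, less where a joint would pass 70% of its speed; a pose out of reach is approached as far as the arm can. A call with a number of a shift or a turn outside -1 to 1 is refused whole. A call with a gripper value outside its range is refused whole. The fingers move at their own pace and stop on an object; "force" is the grip in N (left out, the last holds). Time passes only in rows, so rows that repeat a pose let the fingers close. It gives the time, the measured TCP pose, the force, the opening and the grip force at its end, in the units of the state.
- arm.get_state(): the state, without advancing time (a new reading comes with each control period).
- arm.grab_frame(name): name is "side" or "top" or "wrist"; returns the picture (384x512x3 uint8, blue, green, red); there is no depth.
- arm.camera_model(name): a dict with "fovy" (degrees; the focal length in pixels is half the picture's height over the tangent of half this angle, whatever the lens; pixels are square), "cx", "cy" (the principal point, pixels), "D" ([k1, k2, p1, p2, k3] as OpenCV has them; the pictures are not rectified), "pose" (4x4, takes a point from camera to world coordinates). Camera axes: x right, y down, z forward; pixel columns grow to the right and rows downward; lengths in m; the calibration is good to about 2 mm. A picture is of the moment at which its call begins: read the wrist's pose just before it. camera_model takes no time and is no camera call; for the wrist camera it gives the pose at the moment of the call.
- arm.job_done(): hands the job in; it is judged then, once.
The state is a dict: "t": time; "q": joint angles; "qd": joint speeds; "joint_efforts": joint torques, N m; "eef_pos": TCP position; "ee_rot": TCP orientation; "force": force on the tool from outside, world axes, zero at the start; "moment": the same for the moment, N m; "width": finger opening in m; "gripper_force": force on a finger pad.
Only numpy, scipy, OpenCV 4.12 (cv2) and the standard library are available. Lean on these libraries where they do the work, as an engineer would, in place of code of your own. Each camera call takes 0.05 s, during which the arm holds its last target. There are 200 camera calls.

## Working session

There is one attempt and no reset: what is moved stays moved. The work goes in short steps, Python scripts to look and compute and a tool call to move; the robot and the scene stay as the last step left them, time stands still between calls to the robot, and variables do not carry over. Pictures are saved under pics/ and viewed, at most 10 in all, crops included, and the job is handed in when it is done.

Besides the shell and the picture viewer there is one more tool, called after ">>>" as name(argument=value, ...) on one line, values as JSON. arm_command: Moves the arm, as the interface text tells. Its arguments: {"type":"object","properties":{"series":{"type":"array"},"force":{"type":"number"}},"required":["series"]}

```bash
mkdir -p pics
python3 - <<'E'
from station import arm
import cv2
s=arm.get_state();print(s)
for n in("top","side"):
    cv2.imwrite(f"pics/{n}0.png",arm.grab_frame(n)); print(n,arm.camera_model(n))
E
```

```text
{'t': 0.0, 'q': array([-8.20889450e-01,  3.59424920e-01,  1.10423003e-02, -3.33826928e-04,
       -1.22410274e+00, -2.88085422e-01]), 'qd': array([-7.90950382e-05,  1.09143336e-03, -1.38845244e-03, -1.27574495e-03,
       -4.32773280e-04,  1.35879566e-03]), 'joint_efforts': array([-4.91702815e-05, -5.82710302e+01,  2.93061322e+01,  6.99741170e+00,
        6.84738407e-03, -1.72221044e-04]), 'eef_pos': array([ 0.30052446, -0.60389588,  0.2475938 ]), 'ee_rot': array([ 3.13988406e+00, -1.79047224e-04, -2.67988474e+00]), 'force': array([ 0.02719697, -0.04143637, -0.02412837]), 'moment': array([-0.01246869, -0.00485599,  0.0363475 ]), 'gripper_force': 0.0, 'width': 0.08756118697357577}
top {'fovy': 43.521062509688015, 'cx': 263.9669250113769, 'cy': 190.1654123160237, 'D': array([-0.11962685,  0.        ,  0.        ,  0.        ,  0.        ]), 'pose': array([[ 2.87659363e-02, -9.98205648e-01,  5.25167216e-02,
         4.34257278e-01],
       [-9.99585828e-01, -2.86824450e-02,  2.34294309e-03,
        -1.97562975e-02],
       [-8.32431049e-04, -5.25623676e-02, -9.98617296e-01,
         1.78152857e+00],
       [ 0.00000000e+00,  0.00000000e+00,  0.00000000e+00,
         1.00000000e+00]])}
side {'fovy': 51.39851950506588, 'cx': 250.9037574566583, 'cy': 191.62385554685306, 'D': array([-0.12187179,  0.        ,  0.        ,  0.        ,  0.        ]), 'pose': array([[-0.71452652, -0.49704698,  0.49233743, -0.09569003],
       [-0.69952672,  0.49683628, -0.5136303 ,  0.61792526],
       [ 0.01068729, -0.71140565, -0.70270035,  1.00325034],
       [ 0.        ,  0.        ,  0.        ,  1.        ]])}
```

Run:
```python
import cv2
for n in("top","side"):
    im=cv2.imread(f"pics/{n}0.png"); cv2.imwrite(f"pics/{n}0b.png",cv2.resize(im,(800,600),interpolation=cv2.INTER_CUBIC))
```

```text
(no output)
```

View pics/top0b.png

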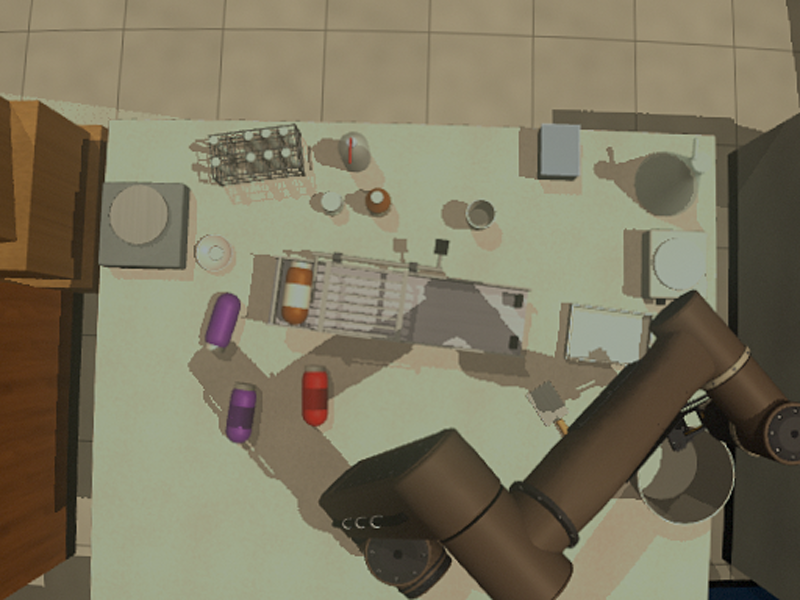

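View pics/side0b.png

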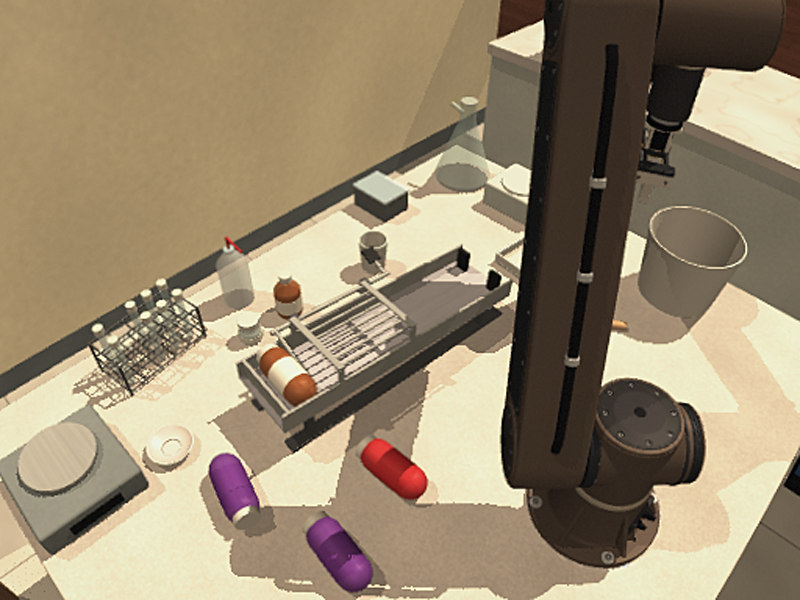

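Run:
```python
import cv2
im=cv2.imread("pics/top0.png")[140:235,150:350]
cv2.imwrite("pics/topc.png",cv2.resize(im,None,fx=4,fy=4,interpolation=cv2.INTER_CUBIC))
im=cv2.imread("pics/side0.png")[145:285,145:335]
cv2.imwrite("pics/sidec.png",cv2.resize(im,None,fx=4,fy=4,interpolation=cv2.INTER_CUBIC))
```

```text
(no output)
```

View pics/topc.png

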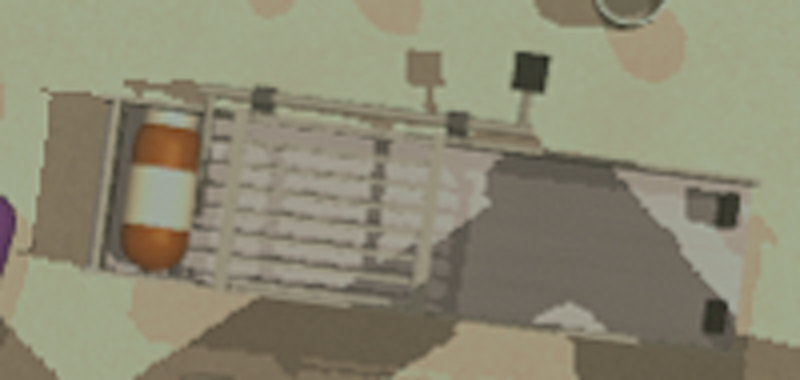

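View pics/sidec.png

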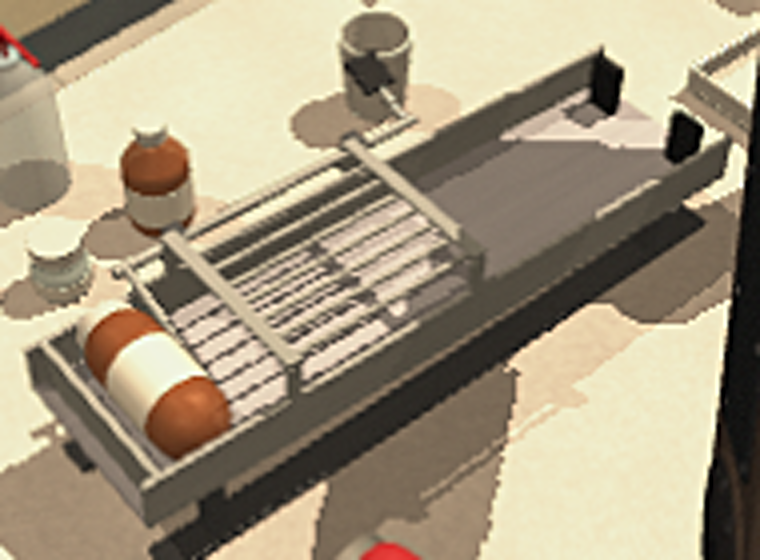

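Bottle in top crop at about (161,188), pad (531,73), post inner edges at y 228/299, posts' downhill edges x≈741/728. In the side crop, the pad is at (369,74) and the near end of the bottle at about (188,415). I'll fit the chute frame to these points.

```bash
cat > h.py <<'E'
import numpy as np, cv2
from scipy.optimize import least_squares
from scipy.spatial.transform import Rotation as Ro
def project(cm,P):
    T=np.linalg.inv(cm["pose"]); f=192/np.tan(np.radians(cm["fovy"]/2))
    K=np.array([[f,0,cm["cx"]],[0,f,cm["cy"]],[0,0,1.]])
    return cv2.projectPoints(np.float64(P).reshape(-1,1,3),Ro.from_matrix(T[:3,:3]).as_rotvec(),T[:3,3],K,cm["D"])[0][:,0]
def frame(p): # rest X,Y,Z, yaw of downhill, slope -> origin, cols s,y,n
    return np.array(p[:3]),Ro.from_euler("ZY",[p[3],p[4]]).as_matrix()
def world(p,L): # L = s,y,h (h above floor), m
    o,R=frame(p); return o+(np.atleast_2d(L)-[0,0,.03])@R.T
def local(p,W):
    o,R=frame(p); return (np.atleast_2d(W)-o)@R+[0,0,.03]
def toolR(p):
    o,R=frame(p); return np.c_[R[:,0],-R[:,1],-R[:,2]]
def goal(p,L,s): # shift in tool axes (0.1 m) and turn (90deg) to bring fingertip to L
    T=Ro.from_euler("xyz",s["ee_rot"]).as_matrix(); G=toolR(p)
    tcp=world(p,L)[0]-.022*G[:,2]
    return np.r_[Ro.from_matrix(T.T@G).as_rotvec()/(np.pi/2),T.T@(tcp-s["eef_pos"])/.1]
E
python3 - <<'E'
from h import *
from station import arm
D=[("top",-460,0,30,161,188),("top",-155,140,70,531,73),("top",42,49,50,741,211),("top",42,-49,50,728,317),
("top",-394,72,79,238,112),("top",-226,72,79,438,131),("top",-394,-72,79,222,288),("top",-226,-72,79,420,284),("top",60,75,40,755,183),("top",60,-75,40,738,348),
("side",-155,140,70,369,74),("side",-460,-40,30,188,415),("side",-520,-75,40,148,487),("side",-520,75,40,35,350),("side",60,-75,40,726,140),("side",36,49,50,609,55),("side",36,-49,50,686,114),("side",-394,72,79,172,240),("side",-226,72,79,350,140),("side",-394,-72,79,293,360),("side",-226,-72,79,480,255)]
cm={n:arm.camera_model(n) for n in("top","side")}
L=np.array([d[1:4] for d in D])/1000.
o=np.array([[150+d[4]/4,140+d[5]/4] if d[0]=="top" else [145+d[4]/4,145+d[5]/4] for d in D])
def res(p):
    W=world(p,L); return np.array([project(cm[d[0]],w)[0] for d,w in zip(D,W)])-o
r=least_squares(lambda p:np.r_[res(p).ravel(),(p[4]-.048)/.008*.5],[.6,-.15,.1,-1.74,.048],loss="soft_l1",x_scale=[.1,.1,.1,.1,.1])
print(r.x.round(4)); sd=np.sqrt(np.diag(np.linalg.inv(r.jac.T@r.jac))); print(sd.round(4))
for d,e in zip(D,res(r.x)): print(d[:4],e.round(1))
np.save("p.npy",r.x); p=r.x
print("floor z at start,rest",world(p,[[-.46,0,0],[0,0,0],[-.155,.14,.07]]).round(3))
s=arm.get_state(); print(goal(p,[-.155,.14,.10],s).round(3))
E
```

```text
[ 0.4805 -0.216   0.0926 -1.6637  0.0401]
[0.0015 0.0011 0.0037 0.0052 0.009 ]
('top', -460, 0, 30) [-0.   0.8]
('top', -155, 140, 70) [-0.2 -0.6]
('top', 42, 49, 50) [-0.3 -1.5]
('top', 42, -49, 50) [-0.3 -0. ]
('top', -394, 72, 79) [1.1 0.4]
('top', -226, 72, 79) [0.2 1.7]
('top', -394, -72, 79) [-0.3 -1.5]
('top', -226, -72, 79) [-0.5  5.6]
('top', 60, 75, 40) [ 1.5 -1. ]
('top', 60, -75, 40) [0.9 0.2]
('side', -155, 140, 70) [0.1 0.2]
('side', -460, -40, 30) [0.4 1.1]
('side', -520, -75, 40) [-1.  -0.1]
('side', -520, 75, 40) [-1.7  0.3]
('side', 60, -75, 40) [ 0.8 -1.7]
('side', 36, 49, 50) [-0.7  1.5]
('side', 36, -49, 50) [0.7 1.4]
('side', -394, 72, 79) [ 0.4 -0.5]
('side', -226, 72, 79) [0.9 1.1]
('side', -394, -72, 79) [-0.2 -0.9]
('side', -226, -72, 79) [-1.  -1.7]
floor z at start,rest [[ 0.523  0.243  0.081]
 [ 0.481 -0.215  0.063]
 [ 0.634 -0.076  0.139]]
[-0.012 -0.023 -0.647 -5.325  3.219  0.573]
```

>>> arm_command(series=[0,-0.02,-0.65,-1,0.6,0,0,0,-0.02,-0.65,-1,0.6,0,0,0,-0.02,-0.65,-1,0.6,0,0,0,-0.02,-0.65,-1,0.6,0,0,0,-0.02,-0.65,-1,0.6,0,0,0,-0.02,-0.65,-1,0.6,0,0])

```text
t: 0.85
eef_pos: [0.3634, -0.5058, 0.2481]
ee_rot: [-3.127, 0.027, -1.654]
force: [-1.1, -0.7, 0.3]
width: 0.0334
gripper_force: 0.0
```

Run:
```python
from h import *
from station import arm
p=np.load("p.npy");s=arm.get_state();print(s["t"],s["eef_pos"],s["width"],goal(p,[-.1,0.03,.17],s).round(3))
```

```text
0.85 [ 0.36341547 -0.50576718  0.24812821] 0.033360302678950446 [-0.009 -0.008  0.006 -3.917 -1.234  0.019]
```

>>> arm_command(series=[0,0,0,-0.6,-0.3,0,0,0,0,0,-1,-0.5,0,0])

```text
t: 1.1
eef_pos: [0.4223, -0.4096, 0.2514]
ee_rot: [-3.128, 0.027, -1.66]
force: [-0.4, 0.2, 0.9]
width: 0.0132
gripper_force: 0.0
```

>>> arm_command(series=[0,0,0,-0.6,-0.3,0,0,0,0,0,-1,-0.5,0,0])

```text
t: 1.35
eef_pos: [0.4813, -0.3137, 0.2552]
ee_rot: [-3.127, 0.026, -1.658]
force: [-0.7, -0.2, -0.2]
width: 0.0007
gripper_force: 0.0
```

>>> arm_command(series=[0,0,0,-0.6,-0.1,0,0,0,0,0,-1,-0.2,0,0,0,0,0,-1,-0.2,0,0,0,0,0,-1,-0.2,0,0])

```text
t: 1.85
eef_pos: [0.5092, -0.2177, 0.258]
ee_rot: [-3.127, 0.026, -1.658]
force: [0.3, -0.8, 0.5]
width: 0.0006
gripper_force: 0.0
```

Run:
```python
from h import *
from station import arm
p=np.load("p.npy");s=arm.get_state();print(s["t"],s["eef_pos"],s["ee_rot"],s["qd"].round(3),goal(p,[-.155,0.14,.10],s).round(3))
cm=arm.camera_model("wrist");im=arm.grab_frame("wrist");cv2.imwrite("pics/w1.png",im)
import pickle;pickle.dump(cm,open("w1.pkl","wb"))
cv2.imwrite("pics/w1b.png",cv2.resize(im,(800,600),interpolation=cv2.INTER_CUBIC))
print(cm)
```

```text
1.85 [ 0.50917248 -0.21769699  0.25797196] [-3.12742525  0.0262336  -1.65773732] [-0.022  0.003  0.001  0.001  0.     0.   ] [-0.009 -0.009  0.004 -1.477 -1.112  0.727]
{'fovy': 71.5709604942797, 'cx': 261.1383612062066, 'cy': 190.58971150321716, 'D': array([-0.01704975,  0.        ,  0.        ,  0.        ,  0.        ]), 'pose': array([[-0.99611126,  0.07887336,  0.03926009,  0.50039442],
       [ 0.08699446,  0.95101867,  0.29664029, -0.2946547 ],
       [-0.01394006,  0.29890214, -0.95418194,  0.39215063],
       [ 0.        ,  0.        ,  0.        ,  1.        ]])}
```

View pics/w1b.png

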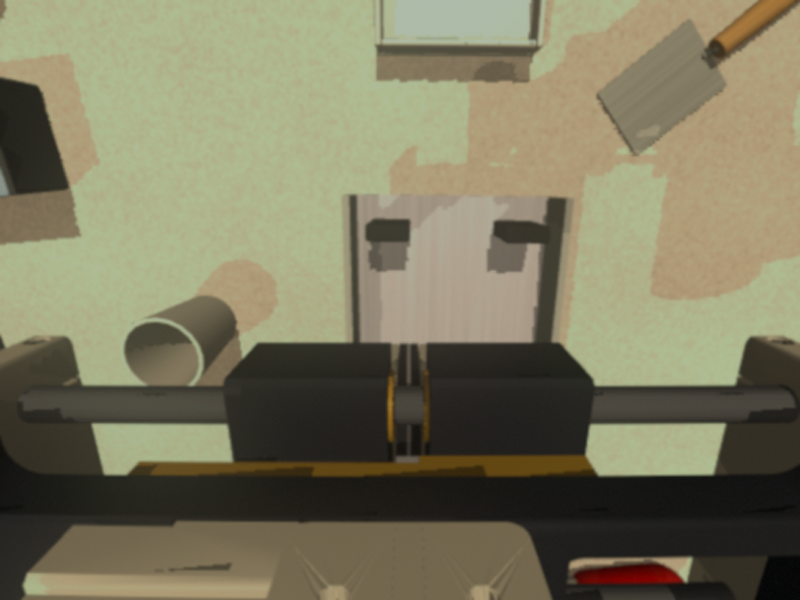

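The wrist view shows both posts (inner top corners about (410,242) and (505,244)), the floor's end at row 195 and the wall tops at columns 345 and 574. I'll refit with these and check the commanded pose of the pad.

```bash
cat > fit.py <<'E'
from h import *
import pickle
from station import arm
D=[("top",-460,0,30,161,188),("top",-155,140,70,531,73),("top",42,49,50,741,211),("top",42,-49,50,728,317),
("top",-394,72,79,238,112),("top",-226,72,79,438,131),("top",-394,-72,79,222,288),("top",60,75,40,755,183),("top",60,-75,40,738,348),
("side",-155,140,70,369,74),("side",-460,-40,30,188,415),("side",-520,-75,40,148,487),("side",-520,75,40,35,350),("side",60,-75,40,726,140),("side",36,49,50,609,55),("side",36,-49,50,686,114),("side",-394,72,79,172,240),("side",-226,72,79,350,140),("side",-394,-72,79,293,360),("side",-226,-72,79,480,255)]
L=[d[1:4] for d in D]+[(30,32,50),(30,-32,50),(60,0,40),(60,75,40),(60,-75,40)]
n=[d[0] for d in D]+["w"]*5
o=[[150+d[4]/4,140+d[5]/4] if d[0]=="top" else [145+d[4]/4,145+d[5]/4] for d in D]
o+=list(np.array([[410,242],[505,244],[459.5,199],[345,199],[574,199]])*.64)
cm={k:arm.camera_model(k) for k in("top","side")};cm["w"]=pickle.load(open("w1.pkl","rb"))
L=np.array(L)/1000.;o=np.array(o)
def res(p):
    W=world(p,L); return np.array([project(cm[d],w)[0] for d,w in zip(n,W)])-o
def lat(p): # mid of walls at row 340 of the wrist view
    W=project(cm["w"],world(p,[[-.02,0,.04],[.02,0,.04]])); return np.interp(340*.64,W[::-1,1] if W[0,1]>W[1,1] else W[:,1],W[::-1,0] if W[0,1]>W[1,1] else W[:,0])-456.5*.64
r=least_squares(lambda p:np.r_[res(p).ravel(),(p[4]-.048)/.008*.5],[.6,-.15,.1,-1.74,.048],loss="soft_l1",x_scale=[.1]*5)
p=r.x;print(p.round(4),np.sqrt(np.diag(np.linalg.inv(r.jac.T@r.jac))).round(4))
print(res(p)[-5:].round(1), lat(p))
print(world(p,[[-.46,0,0],[0,0,0],[-.155,.14,.07]]).round(3))
np.save("p.npy",p)
E
python3 - <<'E'
import fit
from h import *
from station import arm
p=np.load("p.npy");s=arm.get_state();print(goal(p,[-.155,0.14,.09],s).round(3))
E
```

```text
[ 0.4781 -0.2134  0.099  -1.6639  0.0353] [0.0006 0.0007 0.0022 0.0044 0.0079]
[[-0.1  0.9]
 [ 1.   0.2]
 [-0.7 -1.3]
 [ 0.8 -1.8]
 [-2.  -0.7]] -1.5322154972824364
[[ 0.521  0.245  0.085]
 [ 0.478 -0.212  0.069]
 [ 0.632 -0.074  0.144]]
[-0.009 -0.006  0.003 -1.514 -1.085  0.771]
```

>>> arm_command(series=[-0.009,-0.01,0,-0.6,0.2,0.3,0,-0.009,-0.01,0,-1,0.3,0.6,0,-0.009,-0.01,0,-1,0.3,1,0])

```text
t: 2.28
eef_pos: [0.4898, -0.112, 0.1604]
ee_rot: [-3.139, 0.043, -1.657]
force: [0.3, 0.0, 1.2]
width: 0.0004
gripper_force: 0.0
```

Run:
```python
from h import *
from station import arm
p=np.load("p.npy");s=arm.get_state();print(s["t"],s["ee_rot"],goal(p,[-.11,0,.0],s).round(3),local(p,s["eef_pos"]+.022*Ro.from_euler("xyz",s["ee_rot"]).as_matrix()[:,2]))
```

```text
2.275 [-3.1387301   0.0425737  -1.65710834] [-0.002  0.005  0.004 -0.054  0.023  0.658] [[-0.10432455  0.00219953  0.06571688]]
```

>>> arm_command(series=[0,0,0,0,0,0.4,0,0,0,0,0,0,0.54,0,0,0,0,0,0,0.58,0])

```text
t: 2.65
eef_pos: [0.4901, -0.1115, 0.1022]
ee_rot: [3.141, 0.041, -1.659]
force: [0.6, 0.4, 1.0]
width: 0.0008
gripper_force: 0.0
```

>>> arm_command(series=[0,0,0,0,0,0.04,0])

```text
t: 2.78
eef_pos: [0.4911, -0.111, 0.0995]
ee_rot: [-3.139, 0.042, -1.659]
force: [-0.3, -0.3, 0.2]
width: 0.0004
gripper_force: 0.0
```

>>> arm_command(series=[0,0,0,0,0,0.03,0])

```text
t: 2.9
eef_pos: [0.4909, -0.1106, 0.0963]
ee_rot: [-3.139, 0.042, -1.659]
force: [-0.4, -0.4, 0.6]
width: 0.0005
gripper_force: 0.0
```

>>> arm_command(series=[0,0,0,0,0,0.03,0])

```text
t: 3.02
eef_pos: [0.4906, -0.1103, 0.093]
ee_rot: [-3.14, 0.042, -1.658]
force: [0.8, 0.3, 0.6]
width: 0.0003
gripper_force: 0.0
```

>>> arm_command(series=[0,0,0,0,0,0.025,0])

```text
t: 3.15
eef_pos: [0.4906, -0.1103, 0.0923]
ee_rot: [-3.14, 0.041, -1.657]
force: [-15.2, 6.2, 45.8]
width: 0.0007
gripper_force: 22.8
```

>>> arm_command(series=[0,0,0,0,0,0.02,0])

```text
t: 3.28
eef_pos: [0.4907, -0.1103, 0.0923]
ee_rot: [-3.139, 0.041, -1.656]
force: [-21.2, 7.3, 63.0]
width: 0.0002
gripper_force: 31.5
```

>>> arm_command(series=[0,0,0,0,0,0.02,0])

```text
t: 3.4
eef_pos: [0.4907, -0.1103, 0.0921]
ee_rot: [-3.139, 0.041, -1.655]
force: [-29.2, 10.2, 84.5]
width: 0.0
gripper_force: 42.3
```

>>> arm_command(series=[0,0,0,0,0,-0.4,0,0,0,0,0,0,-0.9,0,0,0,0,-0.2,-0.5,-1,0,0,0,0,-0.4,-1,-1,0])

```text
t: 3.9
eef_pos: [0.595, -0.0828, 0.1906]
ee_rot: [-3.136, 0.043, -1.658]
force: [0.7, -1.2, -0.1]
width: 0.0008
gripper_force: 0.0
```

Run:
```python
from h import *
from station import arm
p=np.load("p.npy");p[2]=.0957;p[4]=.044;np.save("p.npy",p)
print(world(p,[-.46,0,0]))
s=arm.get_state();print(s["t"],s["force"],s["ee_rot"],goal(p,[-.155,.14,.07],s).round(3))
```

```text
[[0.52099306 0.24546306 0.08596251]]
3.9 [ 0.65454022 -1.20893315 -0.10094548] [-3.13601122  0.04290933 -1.65834596] [-0.003 -0.001  0.004 -0.099 -0.357  0.268]
```

>>> arm_command(series=[0,0,0,-0.1,-0.36,0.15,0,0,0,0,-0.1,-0.36,0.2,0,0,0,0,-0.1,-0.36,0.2,0])

```text
t: 4.28
eef_pos: [0.6289, -0.0755, 0.1673]
ee_rot: [3.14, 0.042, -1.658]
force: [-0.8, -1.1, -0.1]
width: 0.0006
gripper_force: 0.0
```

Run:
```python
from h import *
from station import arm
p=np.load("p.npy");s=arm.get_state();print(s["t"],s["force"],s["moment"],goal(p,[-.155,.14,.07],s).round(3))
a=arm.grab_frame("side");b=arm.grab_frame("top");cv2.imwrite("pics/s2.png",a);cv2.imwrite("pics/t2.png",b)
a=cv2.resize(a[140:240,190:320],None,fx=4,fy=4,interpolation=cv2.INTER_CUBIC);b=cv2.resize(b[120:200,240:305],None,fx=4,fy=4,interpolation=cv2.INTER_CUBIC)
o=np.zeros((400,780,3),np.uint8);o[:400,:520]=a;o[:320,520:]=b;cv2.imwrite("pics/st2.png",o)
```

```text
4.275 [-0.78561641 -1.06382808 -0.1124695 ] [-0.12997694  0.13158616  0.02240946] [ 0.001 -0.001  0.003 -0.006 -0.027  0.029]
```

View pics/st2.png

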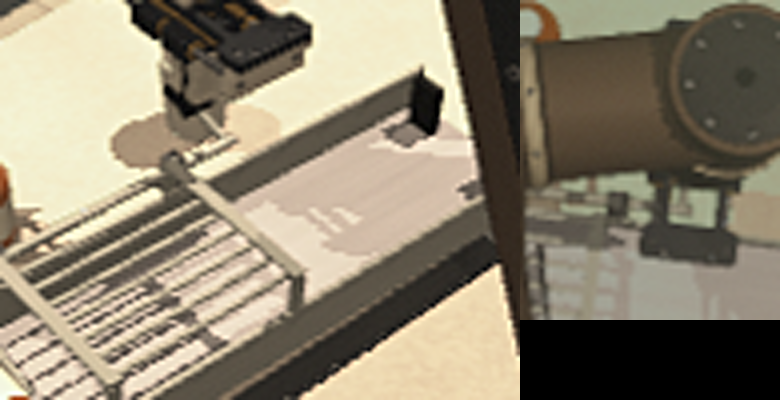

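Fingers stand over the pad (side crop ≈ (165,100)); chute clear. Now the bottle tracker, checked on the pictures already taken.

```bash
cat > track.py <<'E'
from h import *
from station import arm
p=np.load("p.npy");cm=arm.camera_model("side")
S=np.linspace(-.5,.05,111)
line=project(cm,world(p,np.c_[S,0*S,0*S+.035]))
poly=project(cm,world(p,[[-.52,-.08,.03],[-.52,.06,.05],[.06,.06,.05],[.06,-.08,.03]])).astype(np.int32)
reg=cv2.fillPoly(np.zeros((384,512),np.uint8),[poly],255)
def meas(im):
    h=cv2.cvtColor(im,cv2.COLOR_BGR2HSV)
    m=cv2.inRange(h,(3,130,60),(18,255,255))&reg
    m=cv2.morphologyEx(m,cv2.MORPH_OPEN,np.ones((2,2),np.uint8))
    v,u=np.nonzero(m)
    if len(u)<20:return None,len(u)
    # s of each pixel: along line direction at nearest
    d=line[-1]-line[0];d/=np.hypot(*d)
    e=project(cm,world(p,[[-.3,-.05,.035],[-.3,.05,.035]]));e=e[1]-e[0];e/=np.hypot(*e)
    A=np.c_[d,e]; k=np.linalg.solve(A,np.c_[u,v].T-line[0][:,None])[0]
    kl=np.linalg.solve(A,(line-line[0]).T)[0]
    s=np.interp(k,kl,S); lo,hi=np.percentile(s,[3,97])
    return (lo+hi)/2,len(u),lo,hi
E
python3 - <<'E'
from track import *
for f in("side0","s2"): print(meas(cv2.imread(f"pics/{f}.png")))
s=arm.get_state();print(s["t"],goal(p,[-.155,.14,.07],s).round(3),goal(p,[-.165,0,.015],s).round(3))
E
```

```text
(np.float64(-0.46233790777234385), 466, np.float64(-0.49206506753322327), np.float64(-0.4326107480114644))
(np.float64(-0.4623377980204952), 465, np.float64(-0.4920698165331712), np.float64(-0.43260577950781914))
4.375 [-0.    -0.001  0.003 -0.008 -0.026  0.041] [-0.000e+00 -1.000e-03  3.000e-03 -1.170e-01  1.373e+00  5.900e-01]
```

>>> arm_command(series=[0,0,0,-0.01,-0.02,0.04,0,0,0,0,-0.01,-0.02,0.05,0])

```text
t: 4.62
eef_pos: [0.6319, -0.0746, 0.1637]
ee_rot: [-3.14, 0.042, -1.658]
force: [-0.1, -0.6, 1.1]
width: 0.0004
gripper_force: 0.6
```

Run:
```python
from track import *
s=arm.get_state();print(s["t"],s["force"],s["gripper_force"],s["width"],goal(p,[-.155,.14,.07],s).round(3))
```

```text
4.625 [-0.0687722  -0.56610877  1.05160573] 0.6134950607236078 0.00044750140412691287 [-0.001 -0.001  0.004  0.004  0.002 -0.008]
```

>>> arm_command(series=[0,0,0,0,0,0.18,0,0,0,0,0,0,0.36,0,0,0,0,0,0,0.36,0])

```text
t: 5.0
eef_pos: [0.6336, -0.0732, 0.1278]
ee_rot: [-3.137, 0.041, -1.657]
force: [5.3, -2.8, 6.0]
width: 0.0004
gripper_force: 4.2
```

Run:
```python
from track import *
s=arm.get_state();print(s["t"],s["force"],s["gripper_force"],goal(p,[-.155,.14,.035],s).round(3))
print(meas(arm.grab_frame("side")))
```

```text
5.0 [ 5.33441744 -2.77685884  5.95692288] 4.224477758689318 [-0.002 -0.002  0.004  0.004  0.018 -0.017]
(np.float64(-0.4470781189406331), 460, np.float64(-0.47677000632667027), np.float64(-0.41738623155459587))
```

>>> arm_command(series=[0,0,0,0,0,-0.45,0,0,0,0,-0.05,0.55,-0.45,0,0,0,0,-0.08,1,-0.4,0])

```text
t: 5.42
eef_pos: [0.5308, -0.0577, 0.1662]
ee_rot: [3.141, 0.042, -1.659]
force: [0.7, -0.3, 0.6]
width: 0.0004
gripper_force: 0.0
```

Run:
```python
from track import *
s=arm.get_state();print(s["t"],s["force"],goal(p,[-.165,0,.015],s).round(3))
print(meas(arm.grab_frame("side")))
```

```text
5.425 [ 0.675255   -0.27708914  0.64423145] [ 0.001 -0.001  0.003 -0.024  0.378  0.564]
(np.float64(-0.40758564865226754), 364, np.float64(-0.4322844953962944), np.float64(-0.38288680190824076))
```

>>> arm_command(series=[0,0,0,-0.02,0.35,0.3,0,0,0,0,-0.02,0.38,0.56,0])

```text
t: 5.72
eef_pos: [0.4922, -0.0502, 0.11]
ee_rot: [3.14, 0.042, -1.659]
force: [0.4, 0.1, 0.5]
width: 0.0003
gripper_force: 0.0
```

Run:
```python
from track import *
s=arm.get_state();print(s["t"],s["force"],goal(p,[-.165,0,.015],s).round(3))
im=arm.grab_frame("side");cv2.imwrite("pics/s3.png",im);print(meas(im))
```

```text
5.725 [0.37545379 0.08057821 0.53509752] [ 0.001 -0.001  0.003 -0.007 -0.012  0.001]
(np.float64(-0.22864959591709066), 209, np.float64(-0.3714207256433453), np.float64(-0.08587846619083606))
```

```bash
sed -i 's/    s=np.interp(k,kl,S); lo/    s=np.interp(k,kl,S); s=s[s<SMAX]; lo/; s/^S=/SMAX=-.22\nS=/; s/return (lo+hi)\/2,len(u),lo,hi/return (lo+hi)\/2,len(s),lo,hi,np.median(s)/' track.py
python3 - <<'E'
from track import *
for f in("s2","s3"):print(meas(cv2.imread(f"pics/{f}.png")))
print(arm.get_state()["t"])
im=arm.grab_frame("side");cv2.imwrite("pics/s4.png",im);print(meas(im))
c=cv2.resize(im[145:285,145:335],None,fx=4,fy=4,interpolation=cv2.INTER_CUBIC);cv2.imwrite("pics/s4c.png",c)
E
```

```text
(np.float64(-0.4623377980204952), 465, np.float64(-0.4920698165331712), np.float64(-0.43260577950781914), np.float64(-0.46155538698150134))
(np.float64(-0.34743843592647494), 194, np.float64(-0.3718953654089683), np.float64(-0.32298150644398166), np.float64(-0.3458187845828966))
5.775
(np.float64(-0.343392178025537), 234, np.float64(-0.37111720964096045), np.float64(-0.3156671464101135), np.float64(-0.34201488015684917))
```

View pics/s4c.png

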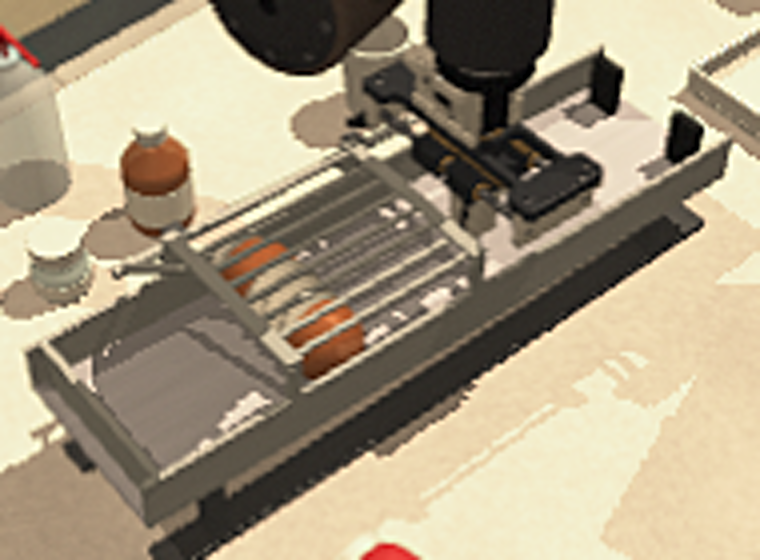

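Bottle is rolling under the guard (amber ends at about (255,265) and (325,335)), with the hand waiting downhill of it.

Run:
```python
from track import *
for i in range(4):
    t=arm.get_state()["t"];print(t,np.round(meas(arm.grab_frame("side")),4))
s=arm.get_state();print(s["t"],goal(p,[-.165,0,.015],s).round(3))
```

```text
5.825 [ -0.3341 253.      -0.3641  -0.3041  -0.3351]
5.875 [ -0.3245 250.      -0.3542  -0.2947  -0.3248]
5.925 [ -0.313  244.      -0.343   -0.283   -0.3147]
5.975 [ -0.3026 240.      -0.3328  -0.2724  -0.3038]
6.025 [-0.001 -0.001  0.004 -0.003  0.029  0.021]
```

>>> arm_command(series=[0,0,0,0,0,0,0,0,0,0,0.03,0,0,0,0,0,0,0.3,0,0,0])

```text
t: 6.4
eef_pos: [0.4934, -0.0798, 0.1107]
ee_rot: [-3.14, 0.042, -1.656]
force: [0.6, -0.2, 0.4]
width: 0.0001
gripper_force: 0.0
```

Run:
```python
from track import *
s=arm.get_state();t=s["t"];print(t,s["qd"].round(3),s["force"].round(1))
L=local(p,s["eef_pos"]+.022*Ro.from_euler("xyz",s["ee_rot"]).as_matrix()[:,2])[0];sb=-.46+.0808*(t-4.566)**2
print(L,sb,"gap",L[0]-.0395-sb)
```

```text
6.4 [-0.468  0.04   0.024 -0.007 -0.01   0.468] [ 0.6 -0.2  0.4]
[-0.1349501   0.00277292  0.01708595] -0.1882246751999999 gap 0.01377457192066986
```

>>> arm_command(series=[0,0,0,0.33,0,0,0,0,0,0,0.66,0,0,0])

```text
t: 6.65
eef_pos: [0.4871, -0.1468, 0.1078]
ee_rot: [-3.14, 0.042, -1.658]
force: [0.6, 0.3, -1.1]
width: 0.0007
gripper_force: 0.0
```

Run:
```python
from track import *
s=arm.get_state();t=s["t"];print(t,s["qd"].round(3),s["force"].round(1))
L=local(p,s["eef_pos"]+.022*Ro.from_euler("xyz",s["ee_rot"]).as_matrix()[:,2])[0];sb=-.46+.0808*(t-4.566)**2
print(L,sb,"gap",L[0]-.0395-sb)
```

```text
6.65 [-0.554  0.096  0.103 -0.003 -0.029  0.548] [ 0.6  0.3 -1.1]
[-0.06757284  0.00279522  0.01714759] -0.10908107519999982 gap 0.00200823690483784
```

>>> arm_command(series=[0,0,0,0.29,0,0,0,0,0,0,0.45,0,0,0,0,0,0,0.5,0,0,0,0,0,0,0.51,0,0,0,0,0,0,0.51,0,0,0])

```text
t: 7.28
eef_pos: [0.4828, -0.1961, 0.1055]
ee_rot: [-3.141, 0.042, -1.658]
force: [-0.3, -1.4, 0.8]
width: 0.0002
gripper_force: 0.3
```

Run:
```python
import track
from track import *
track.SMAX=.1
s=arm.get_state();t=s["t"];print(t,s["qd"].round(3),s["force"].round(1))
L=local(p,s["eef_pos"]+.022*Ro.from_euler("xyz",s["ee_rot"]).as_matrix()[:,2])[0];print(L)
im=arm.grab_frame("side");cv2.imwrite("pics/s5.png",im);print(meas(im))
im2=arm.grab_frame("side");print(meas(im2))
cv2.imwrite("pics/s5c.png",cv2.resize(im[130:270,190:340],None,fx=4,fy=4,interpolation=cv2.INTER_CUBIC))
```

```text
7.275 [ 0.004 -0.002  0.002  0.001 -0.001  0.001] [-0.3 -1.4  0.8]
[-0.01808758  0.003012    0.01701853]
(np.float64(-0.06261442906791262), 339, np.float64(-0.09695998344691457), np.float64(-0.028268874688910664), np.float64(-0.0609779337302606))
(np.float64(-0.06261424413310909), 338, np.float64(-0.09696644887124412), np.float64(-0.028262039394974084), np.float64(-0.060867135650990285))
```

View pics/s5c.png

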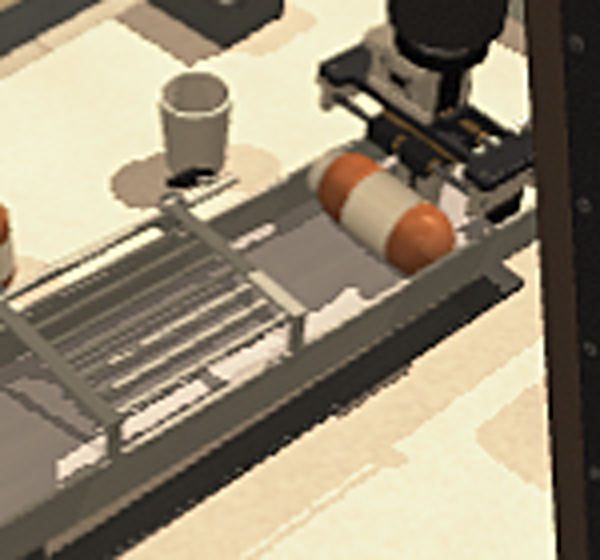

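The bottle stands still against the fingers at s ≈ -0.058 m (crop ≈ (385,215)). I'll hold it there for over a second, then ease it down.

>>> arm_command(series=[0,0,0,0,0,0,0,0,0,0,0,0,0,0,0,0,0,0,0,0,0,0,0,0,0,0,0,0,0,0,0,0,0,0,0,0,0,0,0,0,0,0,0,0,0,0,0,0,0,0,0,0,0,0,0,0])

```text
t: 8.38
eef_pos: [0.4826, -0.1966, 0.1054]
ee_rot: [-3.141, 0.042, -1.658]
force: [-0.2, -1.1, -0.3]
width: 0.0008
gripper_force: 0.1
```

>>> arm_command(series=[0,0,0,0,0,0,0,0,0,0,0,0,0,0,0,0,0,0,0,0,0,0,0,0,0,0,0,0,0,0,0,0,0,0,0,0,0,0,0,0,0,0])

```text
t: 9.12
eef_pos: [0.4826, -0.1966, 0.1054]
ee_rot: [-3.141, 0.042, -1.658]
force: [-0.5, -0.6, 0.5]
width: 0.0006
gripper_force: 0.2
```

>>> arm_command(series=[0,0,0,0.01,0,0,0,0,0,0,0.03,0,0,0,0,0,0,0.06,0,0,0,0,0,0,0.1,0,0,0,0,0,0,0.14,0,0,0,0,0,0,0.18,0,0,0,0,0,0,0.22,0,0,0,0,0,0,0.26,0,0,0])

```text
t: 10.12
eef_pos: [0.4802, -0.2227, 0.1042]
ee_rot: [-3.141, 0.042, -1.658]
force: [0.2, -1.0, -0.7]
width: 0.0006
gripper_force: 0.0
```

>>> arm_command(series=[0,0,0,0.03,0,0,0,0,0,0,0.06,0,0,0,0,0,0,0.09,0,0,0,0,0,0,0.12,0,0,0,0,0,0,0.14,0,0,0,0,0,0,0.16,0,0,0,0,0,0,0.175,0,0,0,0,0,0,0.185,0,0,0])

```text
t: 11.12
eef_pos: [0.4787, -0.2409, 0.1035]
ee_rot: [-3.141, 0.042, -1.658]
force: [-0.3, -0.0, 0.3]
width: 0.0002
gripper_force: 0.0
```

Run:
```python
import track
from track import *
track.SMAX=.1
s=arm.get_state();print(s["t"],s["force"].round(1))
L=local(p,s["eef_pos"]+.022*Ro.from_euler("xyz",s["ee_rot"]).as_matrix()[:,2])[0];print(L,meas(arm.grab_frame("side")))
```

```text
11.125 [-0.3 -0.   0.3]
[0.0270073  0.00314322 0.01700199] (np.float64(-0.016469280089277324), 341, np.float64(-0.05321770432837409), np.float64(0.02027914414981944), np.float64(-0.014859876548704685))
```

>>> arm_command(series=[0,0,0,0.01,0,0,0,0,0,0,0.02,0,0,0,0,0,0,0.03,0,0,0,0,0,0,0.04,0,0,0,0,0,0,0.05,0,0,0,0,0,0,0.06,0,0,0,0,0,0,0.07,0,0,0,0,0,0,0.08,0,0,0])

```text
t: 12.18
eef_pos: [0.478, -0.2489, 0.1031]
ee_rot: [-3.141, 0.042, -1.658]
force: [1.2, -0.0, 0.4]
width: 0.0003
gripper_force: 0.0
```

>>> arm_command(series=[0,0,0,0.01,0,0,0,0,0,0,0.02,0,0,0,0,0,0,0.03,0,0,0,0,0,0,0.04,0,0,0,0,0,0,0.05,0,0,0,0,0,0,0.06,0,0,0,0,0,0,0.07,0,0,0,0,0,0,0.08,0,0,0])

```text
t: 13.18
eef_pos: [0.4773, -0.2568, 0.1028]
ee_rot: [-3.141, 0.042, -1.658]
force: [-0.5, 1.2, 0.1]
width: 0.0005
gripper_force: 0.0
```

Run:
```python
import track
from track import *
track.SMAX=.1
s=arm.get_state();print(s["t"],s["force"].round(1))
L=local(p,s["eef_pos"]+.022*Ro.from_euler("xyz",s["ee_rot"]).as_matrix()[:,2])[0];print(L,meas(arm.grab_frame("side")))
```

```text
13.175 [-0.5  1.2  0.1]
[0.04300562 0.0032085  0.01701042] (np.float64(-0.0017813245550555717), 339, np.float64(-0.03876253052391932), np.float64(0.03519988141380818), np.float64(-0.0010773564662431758))
```

>>> arm_command(series=[0,0,0,0.01,0,0,0,0,0,0,0.02,0,0,0,0,0,0,0.03,0,0,0,0,0,0,0.04,0,0,0,0,0,0,0.05,0,0,0,0,0,0,0.06,0,0,0])

```text
t: 13.98
eef_pos: [0.4768, -0.2628, 0.1025]
ee_rot: [-3.141, 0.042, -1.658]
force: [-0.1, 0.6, -0.2]
width: 0.0006
gripper_force: 0.0
```

Run:
```python
import track
from track import *
track.SMAX=.1
s=arm.get_state();print(s["t"],s["force"].round(1))
im=arm.grab_frame("side");print(meas(im))
cv2.imwrite("pics/s6c.png",cv2.resize(im[130:270,190:340],None,fx=4,fy=4,interpolation=cv2.INTER_CUBIC))
```

```text
13.975 [-0.1  0.6 -0.2]
(np.float64(-0.0017599995580149276), 338, np.float64(-0.03876931176622607), np.float64(0.035249312650196214), np.float64(-0.0010644403615543965))
```

View pics/s6c.png

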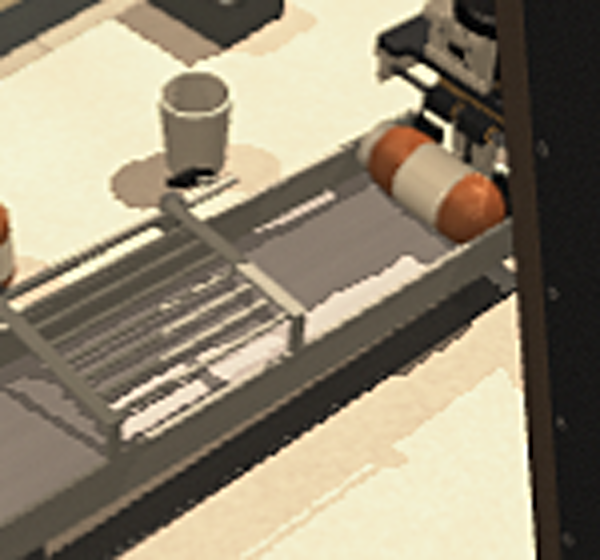

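The bottle lies against the end stop (crop ≈ (435,180)) and did not follow the last 6 mm. Lift clear.

>>> arm_command(series=[0,0,0,0.02,0,-0.2,0,0,0,0,0.02,0,-0.6,0,0,0,0,0.02,0,-1,0,0,0,0,0.02,0,-1,0])

```text
t: 14.52
eef_pos: [0.478, -0.2697, 0.2059]
ee_rot: [-3.135, 0.04, -1.658]
force: [-0.1, 0.3, -0.7]
width: 0.0003
gripper_force: 0.0
```

Run:
```python
import track
from track import *
track.SMAX=.1
a=arm.grab_frame("side");s=arm.get_state();print(s["t"],s["force"].round(1),meas(a));print(meas(arm.grab_frame("side")))
print(arm.job_done())
```

```text
14.575 [-0.1  0.4 -0.2] (np.float64(-0.0026293105362995423), 332, np.float64(-0.038934600804096595), np.float64(0.03367597973149751), np.float64(-0.0014130503210098802))
(np.float64(-0.0026293105362995423), 332, np.float64(-0.038934600804096595), np.float64(0.03367597973149751), np.float64(-0.0014130503210098802))
the job is handed in; nothing more can be done
None
```

I handed the job in at about 14.6 s of the 42 s allowed: the bottle was released, tracked and stopped about 6 cm short of rest, held still for over a second, then eased onto the end stop and let go. The force of first contact was not captured (force is only read at the end of each call), and an early touch on the chute floor reached about 85 N at the fingertips.

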